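# Park the tool-post saddle on the lathe bed

### The job

Pick up the tool-post saddle by its square dark post, set it down nose first in the flared open end of the lathe bed, and let go of it there; then push it by the middle of its red tail, along the bed's centre line, until its nose is fully home against the stop under the clear chip cover (it jams if pushed off-centre: never force it). Once it is parked, push the arm of the yellow roller-lever limit switch over by hand until it clicks and let it spring back, so that the lathe knows that the bed is clear; leave everything else on the bench where it is.

Things in the scene. Friction and masses are not known exactly. Their poses are not given: they have to be found in the camera images.
- bed: Fixed lathe bed, a steel channel ending at a green headstock (from x=360 mm, 105 wide, 200 high). Origin: on the bench, centre line, outer edge of the open end; +x inwards along it, to the robot's right. Floor 10 mm above the bench. Two guides 10 mm thick, tops at z=32 mm: parallel, inner faces 90 mm apart, from x=60 mm inwards; from x=60 out to x=0 they flare to about 120 mm apart.
- bed_mouth (a point): point on the channel floor, on the centre line, at the outer edge of the open end (bed x=0, z=10 mm)
- bed_stop (a point): point on the channel floor, centre line, at the face of the rubber end stop (bed x=325 mm, z=10 mm). The saddle is home with its nose here: its origin is then at bed x=225 mm, z=10 mm
- bed_cover (a point): centre of the flat clear chip cover, z=100 to 104 mm, over the channel from bed x=205 to 345 mm on four thin posts: the saddle's post passes below it, a hand holding the post cannot
- saddle: Loose tool-post saddle, about 0.55 kg, 198 mm long. Origin: centre of its underside below the post, near its centre of mass; +x is its nose (the long end, away from the red tail). A steel runner 28 mm wide, 18 mm high, x=-65 to +100 mm (nose). At the tail an aluminium cross bar 120 mm wide, x=-64 to -52 mm, z=28 to 46 mm, which passes above the bed's guides, and behind its middle an upright red tongue.
- saddle_lugs (a point): centre of the brass side lugs: 87 mm wide over both, only 30 mm long (saddle x=-70 to -40 mm), z=1.5 to 20 mm; they run dry in the guides with 1.5 mm play a side. In the bed 2 to 8 N moves the saddle if the push is within about 8 mm of the centre line; a push 25 mm or more to one side makes them bind
- saddle_post (a point): centre of the dark square post, 26 x 26 mm, saddle z=20 to 80 mm; this point is 65 mm above the saddle's underside
- saddle_tail (a point): in the red tongue at the tail: 14 mm wide across the saddle, 34 mm long (saddle x=-98 to -64 mm), z=12 to 68 mm; this point is at saddle x=-82, y=0, z=55 mm
- switch: Fixed roller-lever limit switch: yellow housing 42 x 34 mm on a 75 x 55 mm foot plate, black head to z=88 mm. Origin: centre of the underside of the foot; the arm swings towards +x (to the robot's right, about the way the saddle slides). The arm is pivoted on the side of the head at y=+20 mm (the side away from the robot), z=78 mm.
- switch_roller (a point): centre of the white roller, 20 mm across and 14 mm wide (along switch y), at the top of the 50 mm arm; at rest at switch x=0, y=20, z=128 mm
- switch_arm (a joint): angle of the switch arm: 0 upright at rest, grows as the roller is pushed towards switch +x; it clicks at 0.45 rad (roller 22 mm over), hard stop at 0.85 rad; a spring, 2 to 6 N at the roller, returns it
- blank: bystander: small round brass disc blank, 60 mm across, 8 mm thick; loose, leave alone
- bowl: bystander: copper bowl, 100 mm across; loose, leave alone
- can: bystander: blue can with brass cap, 60 mm across, 100 mm tall; loose, leave alone
- hammer: bystander: hammer; loose, leave alone
- wrench: bystander: steel wrench; loose, leave alone
- brush: bystander: brush; loose, leave alone
- cup: bystander: steel cup, 76 mm across; loose, leave alone

How it is judged:
By the outcome, as a careful person would: the job done as asked, in the order asked, and still so for the second after the job is handed in, with the robot touching nothing.
It also fails if it takes over 67 s, if anything falls off the work surface, if the arm or the gripper's body presses on something with over 40 N, if the wrist force passes 120 N, or if a joint passes its speed limit or range.

### The arm

A 6-joint arm with a two-finger parallel gripper is mounted at the origin on the work surface. World frame = base frame: x ahead of the robot, y to its left, z up, the work surface at z = 0. Lengths are in m, angles in degrees, forces in N, time in s.
With the tool pointing down it reaches from about 0.375 to 0.9 m from the base axis. Payload 3.1 kg.
Tool frame: the origin (TCP) lies at the very end of the fingers, on their centre line; the grasp point (between the pads) lies 19 mm behind it (grip_point_offset is the distance from the TCP to the grasp point, in m); y points along the fingers, x is the direction in which the jaws open and shut, and the axes are right-handed (so a half turn about y gives the same grasp; the last joint's range is limited). The gripper opens to 87 mm and grips with 3 to 60 N. Pads are 19 mm wide; open, the fingers measure 117 mm over their backs; the gripper's body (75 mm by 190 mm) begins 51 mm behind the grasp point.
Start: joints at [59.845, 30.224, 82.088, -0, 67.689, -10.227], TCP at [0.213, 0.588, 0.223] pointing down, gripper open.
Joint ranges: [-176.69, 176.69], [-43.24, 126.21], [12.49, 139.97], [-82, 262], [0, 151.66], [-163.58, 163.58]. Speed limits (degrees/s): [159.86, 159.86, 180, 180, 180, 180].

### API

Orientations are given as a 3x3 rotation matrix whose columns are the frame's x, y, z axes.
In Python, from rig import * gives the robot as it stands.
- The arm moves only by the tool send_rows, never from a script. Its argument "moves" is text: rows parted by semicolons, each of 5 numbers parted by spaces: the finger opening in mm, from 0 to 87, then the shift along the tool's x, y, z in mm, then the turn about the tool's y in degrees. In form: fingers dx dy dz yaw; .... A call has 1 to 20 rows; each row shifts and turns the commanded pose from where the row before left it, along the tool's axes as they then stand; what a row does not reach is not made up. A row lasts 1/12 s, in which the tool goes at most 41.7 mm and 7.16 degrees, less where a joint would pass 70% of its speed; a pose out of reach is approached as far as the arm can. A call is refused whole if a number of a shift passes 41.7 or a number of a turn 7.16, either way. A call with a gripper value outside its range is refused whole. The fingers move at their own pace and stop on an object; the grip force is fixed at half the most. Time passes only in rows, so rows that do not move let the fingers close. It gives the time, the measured TCP pose, the force and the opening at its end, in the units of the state.
- read_state(): the state, without advancing time (a new reading comes with each control period).
- capture(name): name is "scene" or "top" or "wrist"; returns a dict with "image" (420x560x3 uint8, blue, green, red), "z_map" (420x560 float32, m along the optical axis (not along the pixel's ray), 0 where there is no reading), "mtx" (3x3 intrinsics, pixels), "origin" and "rotation" of the camera in the world; the wrist camera has in their place "tool_from_camera" (4x4, takes a point from camera to tool coordinates, whose origin is the TCP and whose axes are the tool frame's). Camera axes: x right, y up, looking along -z (the intrinsics and any distortion apply to the point x, -y, -z); pixel columns grow to the right and rows downward; lengths in m; the calibration is good to about 2 mm. A picture is of the moment at which its call begins: read the wrist's pose just before it.
- hand_in(): hands the job in, once; it reports no verdict.
Trained networks look in a picture, given as the dict that the camera call returned (one of the last four; its "shot" number tells which), for a name from the list of things; names that differ only in an ending like _2 or _b are one class to them, and where a whole thing is asked for, a point or a joint stands for the part that bears it (a point fixed in the world has none). Each returns a list of dicts, best first, with "p" (0 to 1); they miss things now and then, are a little off and sometimes report something else, mostly with a low value. They report only what shows in the picture. A call takes as long as a camera call.
- search_frame(picture, name): "bbox" ([left, top, right, bottom] in pixels, round what is visible of it).
- masks_of(picture, name): "region" (420x560 bool, what is visible of it) and "bbox" ([left, top, right, bottom] in pixels, round what is visible of it).
- mark_of(picture, name): "pixel" ([row, column] in pixels: a listed point, or the origin of a listed thing).
The state is a dict: "time_s": time; "joint_positions": joint angles; "qvel": joint speeds; "tau": joint torques, N m; "position": TCP position; "tcp_rot": TCP orientation; "force": force on the tool from outside, world axes, zero at the start; "moment": the same for the moment, N m; "opening": opening from 0.0 (shut) to 1.0 (fully open).
Only numpy, scipy, OpenCV 4.12 (cv2) and the standard library are available. Lean on these libraries where they do the work, as an engineer would, in place of code of your own. Each camera call takes 0.05 s, during which the arm holds its last target. There are 200 camera calls.

## Working session

There is one attempt and no reset: what is moved stays moved. The work goes in short steps, Python scripts to look and compute and a tool call to move; the robot and the scene stay as the last step left them, time stands still between calls to the robot, and variables do not carry over. Pictures are saved under pics/ and viewed, about 8 in all and at most 12, crops included, and the job is handed in when it is done.

Besides the shell and the picture viewer there is one more tool, called after "Emit:" by a JSON object that holds its "fn" and its "kwargs", one argument or row to a line. send_rows: Moves the arm, as the interface text tells. Its arguments: {"type":"object","properties":{"moves":{"type":"string"}},"required":["moves"]}

```bash
ls; mkdir -p pics; cat > h.py <<'E'
from rig import *
import numpy as np, cv2
def cam(c,st=None):
    if "origin" in c: return np.array(c["origin"]),np.array(c["rotation"])
    T=np.array(c["tool_from_camera"]);R=np.array(st["tcp_rot"]);p=np.array(st["position"])
    return p+R@T[:3,3],R@T[:3,:3]
def cloud(c,st=None):
    o,R=cam(c,st);K=c["mtx"];z=c["z_map"];v,u=np.mgrid[:420,:560]
    P=np.stack([(u-K[0][2])/K[0][0]*z,-(v-K[1][2])/K[1][1]*z,-z],-1)
    W=P@R.T+o;W[z==0]=np.nan;return W
def ray(c,px,zz,st=None):
    o,R=cam(c,st);K=c["mtx"];v,u=px
    d=R@np.array([(u-K[0][2])/K[0][0],-(v-K[1][2])/K[1][1],-1]);return o+d*(zz-o[2])/d[2]
E
python3 - <<'E'
from h import *
s=read_state();print({k:np.round(v,3).tolist() for k,v in s.items()})
for n in ["scene","top"]:
    c=capture(n);cv2.imwrite(f"pics/{n}0.png",c["image"]);W=cloud(c);np.save(f"{n}0.npy",W)
    print(n,{k:np.round(c[k],3).tolist() for k in c if k in("mtx","origin","rotation")},c.keys())
    for t,zz in [("bed",0),("bed_mouth",.01),("bed_stop",.01),("bed_cover",.104),("saddle",0),("saddle_post",.065),("saddle_tail",.055),("saddle_lugs",.01),("switch",0),("switch_roller",.128)]:
        m=mark_of(c,t)
        for d in m[:2]: print(t,round(d["p"],2),np.round(d["pixel"]),np.round(ray(c,d["pixel"],zz),3))
E
```

```text
pics
{'time_s': 0.0, 'joint_positions': [59.846, 30.279, 82.156, 0.001, 67.69, -10.227], 'qvel': [-0.003, 0.044, 0.02, -0.018, 0.031, 0.001], 'tau': [-0.002, -44.004, -17.66, 0.063, 0.058, -0.0], 'position': [0.213, 0.587, 0.222], 'tcp_rot': [[0.341, -0.001, -0.94], [0.94, -0.002, 0.341], [-0.002, -1.0, 0.0]], 'force': [0.127, -0.208, 0.259], 'moment': [0.037, 0.021, 0.009], 'opening': 1.002}
scene {'mtx': [[410.592, 0.0, 281.438], [0.0, 410.592, 203.026], [0.0, 0.0, 1.0]], 'origin': [1.066, -0.635, 1.159], 'rotation': [[0.796, -0.468, 0.384], [0.605, 0.621, -0.498], [-0.006, 0.629, 0.778]]} dict_keys(['image', 'z_map', 'mtx', 'origin', 'rotation', 'shot'])
bed 0.65 [210. 310.] [0.594 0.145 0.   ]
bed 0.24 [201. 313.] [0.58  0.183 0.   ]
bed_mouth 0.67 [204. 313.] [0.592 0.166 0.01 ]
bed_mouth 0.46 [184. 286.] [0.457 0.181 0.01 ]
bed_cover 0.68 [242. 262.] [ 0.59  -0.119  0.104]
bed_cover 0.24 [157. 362.] [0.647 0.389 0.104]
saddle 0.75 [183. 282.] [0.437 0.184 0.   ]
saddle 0.58 [163. 299.] [0.427 0.308 0.   ]
saddle_post 0.85 [170. 284.] [0.439 0.197 0.065]
saddle_tail 0.81 [164. 2
[... 507 characters left out ...]
'origin', 'rotation', 'shot'])
bed 0.82 [194. 231.] [0.593 0.161 0.   ]
bed 0.57 [236. 284.] [0.46  0.005 0.   ]
bed_mouth 0.6 [194. 232.] [0.593 0.158 0.01 ]
bed_stop 0.85 [194. 337.] [ 0.585 -0.159  0.01 ]
bed_cover 0.89 [191. 329.] [ 0.581 -0.124  0.104]
bed_cover 0.71 [139. 251.] [0.738 0.092 0.104]
saddle 0.84 [246. 224.] [0.435 0.187 0.   ]
saddle_post 0.7 [251. 224.] [0.421 0.18  0.065]
saddle_tail 0.66 [198. 427.] [ 0.563 -0.417  0.055]
saddle_tail 0.46 [246. 336.] [ 0.428 -0.145  0.055]
saddle_lugs 0.6 [241. 202.] [0.453 0.249 0.01 ]
switch 0.68 [251. 332.] [ 0.414 -0.14   0.   ]
switch_roller 0.62 [140. 218.] [0.731 0.184 0.128]
switch_roller 0.58 [246. 334.] [ 0.428 -0.131  0.128]
```

```bash
python3 - <<'E'
from h import *
a=cv2.imread("pics/top0.png")[100:320,130:480];cv2.imwrite("pics/t1.png",cv2.resize(a,None,fx=2.28,fy=2.28,interpolation=cv2.INTER_CUBIC))
a=cv2.imread("pics/scene0.png")[80:310,150:450];cv2.imwrite("pics/s1.png",cv2.resize(a,None,fx=2.6,fy=2.6,interpolation=cv2.INTER_CUBIC))
E
```

```text
(no output)
```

View pics/t1.png

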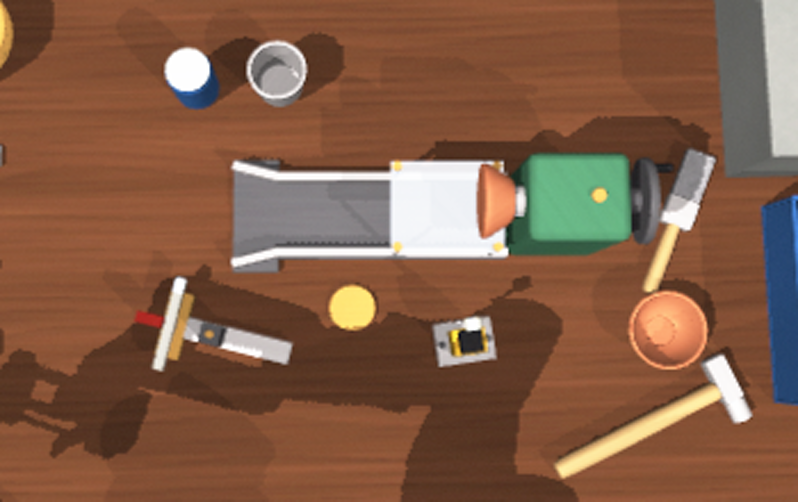

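View pics/s1.png

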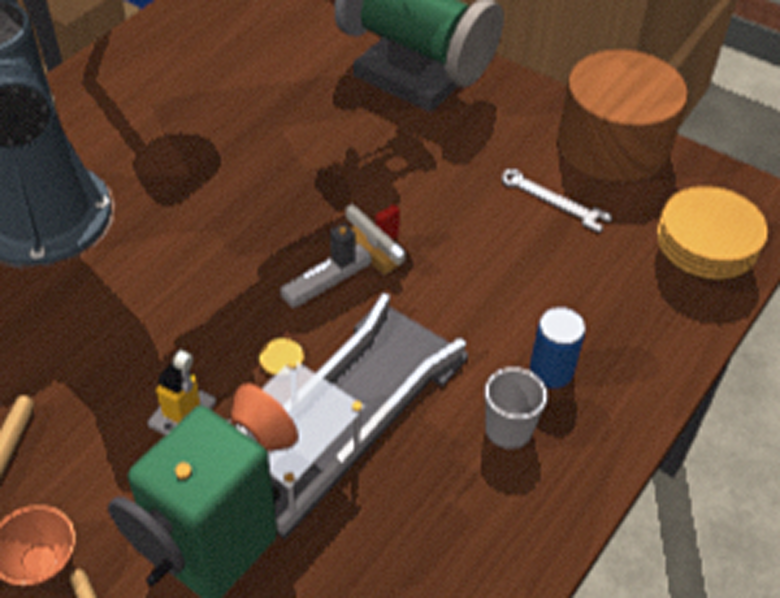

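The top view (2.28× crop) shows the saddle at (230,330) with its nose to the right and tilted about 13°. The bed mouth is at (235,215), the switch at (467,340) and the disc between them at (352,307). The scene view agrees. Next I measure poses from the depth cloud.

```bash
python3 - <<'E'
from h import *
for n in ["top","scene"]:
    W=np.load(n+"0.npy").reshape(-1,3);W=W[~np.isnan(W[:,0])]
    x,y,z=W.T
    print("==",n)
    b=W[(abs(x-.435)<.09)&(y>.06)&(y<.32)&(z<.11)&(z>.008)]
    t=b[b[:,2]>.070]; print("post",len(t),t.mean(0).round(4) if len(t) else 0,np.ptp(t,axis=0).round(3))
    r=b[(b[:,2]>.013)&(b[:,2]<.022)&(b[:,1]<.17)]
    if len(r)>5:
        l=cv2.fitLine(r[:,:2].astype(np.float32),cv2.DIST_HUBER,0,.01,.01).ravel(); print("runner",len(r),l.round(4),r[:,2].mean(),r.min(0))
    k=b[(b[:,2]>.038)&(b[:,2]<.05)]
    if len(k)>5:
        l=cv2.fitLine(k[:,:2].astype(np.float32),cv2.DIST_HUBER,0,.01,.01).ravel();print("bar",len(k),l.round(4))
    # bed guides tops
    g=W[(abs(x-.59)<.1)&(z>.025)&(z<.036)&(y<.09)&(y>-.03)]
    for side in (1,-1):
        q=g[(g[:,0]-.59)*side>.03]
        if len(q)>5: l=cv2.fitLine(q[:,:2].astype(np.float32),cv2.DIST_HUBER,0,.01,.01).ravel();print("guide",side,len(q),l.round(4),q[:,2].mean().round(4), (l[2]+l[0]/l[1]*(.03-l[3])).round(4))
    f=W[(abs(x-.59)<.025)&(z>.005)&(z<.016)&(y>.1)]; print("floor edge y",np.sort(f[:,1])[-10:].round(4),f[:,2].mean())
    s=W[(abs(x-.43)<.06)&(abs(y+.14)<.06)]
    q=s[s[:,2]>.112];print("roller",len(q),q.mean(0).round(4),q.min(0).round(4),q.max(0).round(4))
    q=s[(s[:,2]>.003)&(s[:,2]<.02)]
    if len(q)>10: print("foot",cv2.minAreaRect((q[:,:2]*1000).astype(np.float32)),q[:,2].mean())
    q=s[(s[:,2]>.07)&(s[:,2]<.1)];print("head",len(q),q.mean(0).round(4))
E
```

```text
== top
post 90 [0.4345 0.188  0.0793] [0.037 0.107 0.018]
runner 261 [0.4097 0.9122 0.4181 0.1253] 0.017439719473970265 [0.39489687 0.08540418 0.01308893]
bar 183 [ 0.9603 -0.279   0.4403  0.2406]
guide 1 120 [0.0221 0.9998 0.6376 0.0275] 0.0308 0.6377
guide -1 134 [0.0278 0.9996 0.5379 0.0258] 0.0308 0.538
floor edge y [0.5757 0.576  0.5774 0.579  0.5797 0.5804 0.5806 0.5824 0.5844 0.5863] 0.009315233403569418
roller 36 [ 0.4373 -0.1398  0.1353] [ 0.4315 -0.1497  0.1249] [ 0.4451 -0.131   0.1389]
foot ((430.05712890625, -139.31942749023438), (119.14070129394531, 116.81902313232422), 88.7463150024414) 0.0065380504471750376
head 124 [ 0.4172 -0.1425  0.0856]
== scene
post 56 [0.4385 0.1797 0.0763] [0.03  0.031 0.015]
runner 124 [0.3385 0.941  0.4267 0.1381] 0.016554459135863595 [0.39803124 0.08143375 0.01302583]
bar 140 [ 0.9598 -0.2809  0.4531  0.2361]
guide 1 99 [0.0322 0.9995 0.6417 0.028 ] 0.0301 0.6417
guide -1 84 [0.0114 0.9999 0.5427 0.0489] 0.0299 0.5425
floor edge y [2.0744 2.0776 2.0786 2.0815 2.084  2.0848 2.0865 2.0883 2.0892 2.098 ] 0.009166182432503472
roller 38 [ 0.443  -0.1424  0.1309] [ 0.4322 -0.1521  0.1173] [ 0.4492 -0.1318  0.1395]
foot ((421.133056640625, -140.6007080078125), (121.8339614868164, 45.39186096191406), 68.6722412109375) 0.008056571843598925
head 100 [ 0.4266 -0.1474  0.0835]
```

```bash
python3 - <<'E'
from h import *
W=np.load("scene0.npy");V=np.load("top0.npy")
for v,u in [(86,305),(86,320),(95,335),(110,310)]: print(W[v,u].round(3))
for M in (W,V):
    P=M.reshape(-1,3);P=P[~np.isnan(P[:,0])]
    q=P[(P[:,0]>.15)&(P[:,0]<.6)&(P[:,1]>.1)&(P[:,1]<.6)&(P[:,2]>.1)]
    H,xe,ye=np.histogram2d(q[:,0],q[:,1],bins=[9,10],range=[[.15,.6],[.1,.6]]);print(H.astype(int))
E
```

```text
[0.263 0.573 0.14 ]
[0.321 0.596 0.151]
[0.383 0.618 0.122]
[0.292 0.578 0.027]
[[  0   0   0   0   0   0   0  28 186 238]
 [  0   0   0   0   0   0   0  63 334 709]
 [  0   0   0   0   0   0   0   0  19 207]
 [  0   0   0   0   0   0   0   0   0 170]
 [  0   0   0   0   0   0   0   0  14 168]
 [  0   0   0   0   0   0   0   0   0   0]
 [  0   0   0   0   0   0   0   0   0   0]
 [  0   0   0   0   0   0   0   0   0   0]
 [  0   0   0   0   0   0   0   0   0  69]]
[[   0    0    0    0    0   82 1183  797  588  106]
 [   0    0    0    0    0    0    0  875 1028  888]
 [   0    0    0    0    0    0    0    0   90  408]
 [   0    0    0    0    0    0    0    0    0  297]
 [   0    0    0    0    0    0    0    0   33  229]
 [   0    0    0    0    0    0    0    0    0    0]
 [   0    0    0    0    0    0    0    0    0    0]
 [   0    0    0    0    0    0    0    0    0    1]
 [   0    0    0    0    0    0    0    0    0  178]]
```

View pics/scene0.png

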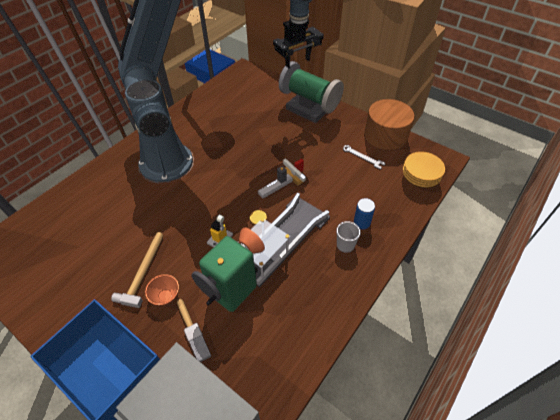

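Emit:
{"fn": "send_rows", "kwargs": {
  "moves": "87 0 0 0 6.6;87 0 0 0 6.6;87 0 0 0 6.6;87 0 0 0 6.6;87 0 0 0 6.6;87 0 0 0 6.6;87 0 0 0 6.6;87 0 0 0 6.6;87 0 0 0 6.6;87 0 0 0 6.6;87 0 0 0 6.6;87 0 0 0 6.6;87 0 0 0 7.1"
}}

```text
time_s: 2.18
position: [0.2129, 0.5876, 0.2225]
tcp_rot: [[0.959, -0.0, 0.285], [-0.285, -0.0, 0.959], [-0.0, -1.0, -0.0]]
force: [-0.7, -0.3, 0.0]
opening: 0.998
```

Emit:
{"fn": "send_rows", "kwargs": {
  "moves": "87 10 0 -10 0;87 16 0 -16 0;87 16 0 -16 0;87 17 0 -17 0;87 17 0 -17 0;87 17 0 -17 0;87 17 0 -17 0;87 17 2 -17 0;87 17 4 -17 0;87 17 4 -17 0;87 17 4 -17 0;87 17 4 -17 0;87 17 4 -17 0;87 17 4 -17 0;87 17 4 -17 0;87 17 4 -17 0;87 17 4 -17 0;87 17 4 -17 0;87 17 4 -17 0;87 12 2 -12 0"
}}

```text
time_s: 3.85
position: [0.4354, 0.181, 0.1744]
tcp_rot: [[0.961, 0.0, 0.277], [-0.277, -0.001, 0.961], [0.0, -1.0, -0.001]]
force: [-0.5, -1.0, -0.8]
opening: 0.996
```

```bash
python3 - <<'E'
from h import *
s=read_state();print({k:np.round(v,4).tolist() for k,v in s.items() if k in("time_s","position","tcp_rot","force","joint_positions")})
c=capture("wrist");cv2.imwrite("pics/w1.png",c["image"]);W=cloud(c,s);np.save("w1.npy",W)
print(np.round(c["tool_from_camera"],3).tolist())
for t,zz in [("saddle_post",.065),("saddle_tail",.055),("saddle_lugs",.01),("saddle",0)]:
    for d in mark_of(c,t)[:1]: print(t,round(d["p"],2),np.round(d["pixel"]),np.round(ray(c,d["pixel"],zz,s),4))
b=W.reshape(-1,3);b=b[~np.isnan(b[:,0])];b=b[(abs(b[:,0]-.435)<.09)&(b[:,1]>.06)&(b[:,1]<.32)&(b[:,2]<.11)]
t=b[(b[:,2]>.074)&(b[:,2]<.083)];print("post",len(t),t.mean(0).round(4),cv2.minAreaRect((t[:,:2]*1000).astype(np.float32)) if len(t) else 0)
k=b[(b[:,2]>.042)&(b[:,2]<.049)]
if len(k)>9: print("bar",len(k),cv2.minAreaRect((k[:,:2]*1000).astype(np.float32)))
r=b[(b[:,2]>.014)&(b[:,2]<.021)&(b[:,1]<.16)]
if len(r)>9: print("runner",len(r),cv2.minAreaRect((r[:,:2]*1000).astype(np.float32)),cv2.fitLine(r[:,:2].astype(np.float32),cv2.DIST_HUBER,0,.01,.01).ravel().round(4))
E
```

```text
{'time_s': 3.85, 'joint_positions': [8.9843, 22.7761, 106.55, -0.0588, 50.6776, 25.1056], 'position': [0.4354, 0.181, 0.1744], 'tcp_rot': [[0.9609, 0.0001, 0.277], [-0.277, -0.0008, 0.9609], [0.0003, -1.0, -0.0007]], 'force': [-0.5191, -0.9804, -0.847]}
[[1.0, -0.001, 0.001, 0.0], [0.001, 0.257, -0.966, -0.162], [0.0, 0.966, 0.257, 0.069], [0.0, 0.0, 0.0, 1.0]]
saddle_post 0.78 [204. 281.] [0.4363 0.1818 0.065 ]
saddle_tail 0.97 [111. 277.] [0.456  0.2628 0.055 ]
saddle_lugs 0.96 [140. 279.] [0.4495 0.2368 0.01  ]
saddle 0.77 [186. 280.] [0.4364 0.187  0.    ]
post 749 [0.4355 0.1856 0.0793] ((435.2884826660156, 184.90716552734375), (25.475727081298828, 25.186567306518555), 73.77357482910156)
bar 1673 ((445.0882263183594, 220.87435913085938), (52.399105072021484, 120.2134780883789), 74.67916107177734)
runner 1047 ((462.9782409667969, 130.44920349121094), (124.42906951904297, 55.131046295166016), 0.9276284575462341) [0.4095 0.9123 0.4198 0.1318]
```

View pics/w1.png

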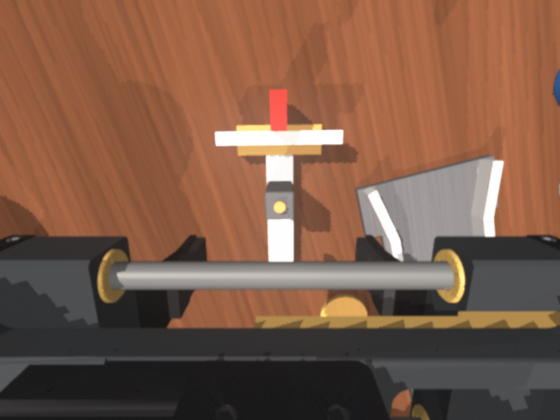

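Emit:
{"fn": "send_rows", "kwargs": {
  "moves": "87 0 8 0 0;87 -0.5 12 1 0;87 0 14 1 0;87 0 14 1 0;87 0 14 1 0;87 0 14 0 0;87 0 14 0 0;87 0 14 0 0;87 0 12 0 0;87 0 8 0 0;87 0 4 0 0;87 0 0 0 0;87 0 0 0 0"
}}

```text
time_s: 5.18
position: [0.4354, 0.1878, 0.0466]
tcp_rot: [[0.96, 0.0, 0.279], [-0.279, 0.0, 0.96], [0.0, -1.0, 0.0]]
force: [-0.3, -0.3, 0.2]
opening: 1.001
```

Emit:
{"fn": "send_rows", "kwargs": {
  "moves": "20 0 0 0 0;20 0 0 0 0;20 0 0 0 0;20 0 0 0 0;20 0 0 0 0;20 0 0 0 0;20 0 0 0 0;20 0 0 0 0;20 0 0 0 0;20 0 0 0 0;20 0 0 0 0;20 0 0 0 0"
}}

```text
time_s: 6.18
position: [0.4356, 0.1874, 0.0465]
tcp_rot: [[0.96, 0.0, 0.28], [-0.28, 0.0, 0.96], [0.0, -1.0, 0.0]]
force: [1.0, 0.3, -0.1]
opening: 0.292
```

Emit:
{"fn": "send_rows", "kwargs": {
  "moves": "20 0 -4 0 0;20 0 -8 0 0;20 0 -10 0 0;20 0 -10 0 0;20 0 -12 0 0;20 0 -12 0 0;20 0 -10 0 0;20 0 -8 0 -3;20 0 -4 0 -3;20 0 -2 0 -3;20 0 0 0 -3;20 0 0 0 -2.8;20 0 0 0 0"
}}

```text
time_s: 7.27
position: [0.4346, 0.1873, 0.1267]
tcp_rot: [[1.0, -0.001, 0.024], [-0.024, -0.0, 1.0], [-0.001, -1.0, -0.0]]
force: [0.6, -0.7, -6.6]
opening: 0.295
```

Emit:
{"fn": "send_rows", "kwargs": {
  "moves": "20 5 0 -3 0;20 10 0 -6 0;20 12 0 -7 0;20 13 0 -8 0;20 13 0 -8 0;20 13 0 -8 0;20 13 0 -8 0;20 13 0 -8 0;20 13 0 -8 0;20 13 0 -8 0;20 13 0 -8 0;20 12 0 -7 0;20 9 0 -4.5 0;20 5 0 -2 0;20 0 0 0 0;20 0 0 0 0;20 0 0 0 0"
}}

```text
time_s: 8.68
position: [0.5889, 0.0905, 0.1262]
tcp_rot: [[1.0, -0.002, 0.024], [-0.024, 0.0, 1.0], [-0.002, -1.0, 0.0]]
force: [-0.7, 0.4, -5.0]
opening: 0.293
```

```bash
python3 - <<'E'
from h import *
s=read_state();print(s["position"],s["opening"],np.round(s["tcp_rot"],3).tolist())
c=capture("wrist");cv2.imwrite("pics/w2.png",c["image"]);W=cloud(c,s);np.save("w2.npy",W)
b=W.reshape(-1,3);b=b[~np.isnan(b[:,0])];b=b[(b[:,1]>-.1)&(b[:,1]<.3)&(abs(b[:,0]-.59)<.1)]
p=np.array(s["position"])
g=b[(b[:,2]>.027)&(b[:,2]<.036)]
for side in(1,-1):
    q=g[(g[:,0]-.59)*side>.03]
    for lo in np.arange(-.06,.18,.01):
        r=q[(q[:,1]>lo)&(q[:,1]<lo+.01)]
        if len(r)>5: print(side,round(lo+.005,3),len(r),np.percentile(r[:,0],[3,97]).round(4))
f=b[(b[:,2]>.004)&(b[:,2]<.016)];print("floor ymax",len(f),np.percentile(f[:,1],[90,99,100]))
t=b[(b[:,2]>p[2]-.008)&(b[:,2]<p[2]+.006)];print("bar",len(t),cv2.minAreaRect((t[:,:2]*1000).astype(np.float32)))
c=capture("top");cv2.imwrite("pics/t2.png",c["image"]);V=cloud(c);np.save("t2.npy",V)
for t,zz in [("bed_mouth",.01),("bed_stop",.01)]:
    for d in mark_of(c,t)[:1]: print(t,round(d["p"],2),np.round(ray(c,d["pixel"],zz,s),4))
E
```

```text
[0.58890053 0.09045373 0.12620562] 0.29307952032794227 [[1.0, -0.002, 0.024], [-0.024, 0.0, 1.0], [-0.002, -1.0, 0.0]]
1 0.045 35 [0.6349 0.6381]
1 0.055 51 [0.6349 0.6387]
1 0.065 91 [0.6355 0.6447]
1 0.075 131 [0.6358 0.6454]
1 0.085 129 [0.6358 0.6458]
1 0.095 133 [0.6361 0.6457]
1 0.105 148 [0.6373 0.6482]
1 0.115 93 [0.6398 0.6512]
1 0.125 52 [0.648  0.6535]
1 0.145 46 [0.6497 0.6598]
1 0.155 112 [0.651  0.6611]
-1 0.045 33 [0.537  0.5427]
-1 0.055 103 [0.5367 0.5452]
-1 0.065 116 [0.5365 0.5455]
-1 0.075 125 [0.5363 0.5457]
-1 0.085 131 [0.5361 0.5459]
-1 0.095 131 [0.537  0.5462]
-1 0.105 145 [0.5351 0.5458]
-1 0.115 88 [0.5336 0.5437]
-1 0.145 6 [0.526 0.53 ]
-1 0.155 99 [0.5242 0.5332]
floor ymax 4311 [0.12461142 0.15986496 0.16082415]
bar 5541 ((589.4146728515625, 125.07987976074219), (52.63747024536133, 120.29785919189453), 89.1867904663086)
```

View pics/w2.png

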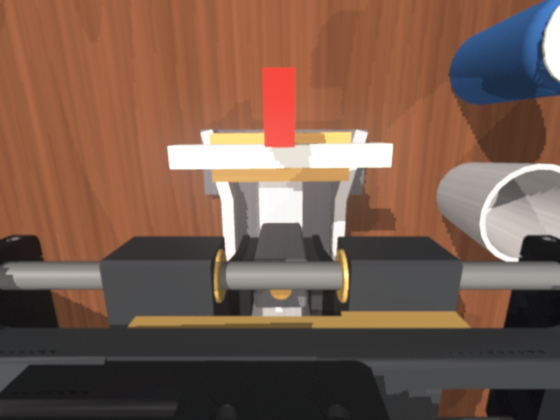

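The saddle sits straight over the mouth, with its bar about 2.5 mm short of the centre line on the robot's side. I shift it, then lower it.

Emit:
{"fn": "send_rows", "kwargs": {
  "moves": "20 1.5 0 -4 0;20 1 4 -5 0;20 0 8 -3 0;20 0 10 0 0;20 0 10 0 0;20 0 10 0 0;20 0 8 0 0;20 0 6 0 0;20 0 4 0 0;20 0 3 0 0;20 0 2 0 0;20 0 2 0 0;20 0 1 0 0;20 0 1 0 0;20 0 0 0 0;20 0 0 0 0"
}}

```text
time_s: 10.22
position: [0.5925, 0.078, 0.0578]
tcp_rot: [[1.0, 0.0, 0.025], [-0.025, -0.0, 1.0], [0.0, -1.0, -0.0]]
force: [0.4, -0.8, -5.1]
opening: 0.298
```

Emit:
{"fn": "send_rows", "kwargs": {
  "moves": "20 0 0.7 0 0;20 0 0.7 0 0;20 0 0 0 0;20 0 0 0 0"
}}

```text
time_s: 10.55
position: [0.5927, 0.078, 0.0566]
tcp_rot: [[1.0, 0.001, 0.025], [-0.025, -0.0, 1.0], [0.001, -1.0, -0.0]]
force: [0.3, 0.5, -1.6]
opening: 0.3
```

Emit:
{"fn": "send_rows", "kwargs": {
  "moves": "30 0 0 0 0;50 0 0 0 0;60 0 0 0 0;60 0 0 0 0;60 0 0 0 0;60 0 -5 0 0;60 0 -10 0 0;60 0 -12 0 0;60 0 -12 0 0;60 0 -12 0 0;60 0 -12 0 0;60 0 -12 0 0;60 0 -10 0 0;60 0 -5 0 0;60 0 0 0 0"
}}

```text
time_s: 11.8
position: [0.5934, 0.078, 0.1481]
tcp_rot: [[1.0, 0.003, 0.025], [-0.025, -0.0, 1.0], [0.003, -1.0, -0.0]]
force: [-1.3, -0.1, 0.4]
opening: 0.687
```

Emit:
{"fn": "send_rows", "kwargs": {
  "moves": "60 0 0 8 0;40 0 0 15 0;20 0 0 16 0;0 0 0 16 0;0 0 0 16 0;0 0 0 16 0;0 0 0 16 0;0 0 0 14 0;0 0 0 8 0;0 0 0 0 0;0 0 0 0 0"
}}

```text
time_s: 12.72
position: [0.5951, 0.2032, 0.1457]
tcp_rot: [[1.0, -0.001, 0.024], [-0.024, -0.001, 1.0], [-0.001, -1.0, -0.001]]
force: [-0.2, -0.6, 0.0]
opening: 0.041
```

```bash
python3 - <<'E'
from h import *
s=read_state();print(s["position"],s["opening"],s["time_s"],np.round(s["tcp_rot"],3).tolist())
for n in("wrist","top"):
    c=capture(n);cv2.imwrite(f"pics/{n}3.png",c["image"]);W=cloud(c,s);np.save(f"{n}3.npy",W)
    hsv=cv2.cvtColor(c["image"],cv2.COLOR_BGR2HSV);red=((hsv[...,0]<6)|(hsv[...,0]>174))&(hsv[...,1]>180)&(hsv[...,2]>70)
    b=W[red];b=b[(abs(b[:,0]-.59)<.06)&(b[:,1]>.05)&(b[:,1]<.3)]
    t=b[(b[:,2]>.072)&(b[:,2]<.084)]
    print(n,"tongue",len(t),t.mean(0).round(4) if len(t) else 0,t.min(0).round(4) if len(t) else 0,t.max(0).round(4) if len(t) else 0)
    P=W.reshape(-1,3);P=P[~np.isnan(P[:,0])]
    k=P[(P[:,2]>.050)&(P[:,2]<.060)&(abs(P[:,0]-.59)<.09)&(P[:,1]>.1)&(P[:,1]<.18)]
    if len(k)>9: print("bar",len(k),k.mean(0).round(4),cv2.minAreaRect((k[:,:2]*1000).astype(np.float32)))
    k=P[(P[:,2]>.080)&(P[:,2]<.095)&(abs(P[:,0]-.59)<.03)&(P[:,1]>.0)&(P[:,1]<.12)]
    if len(k)>9: print("post",len(k),k.mean(0).round(4))
E
```

```text
[0.5951302  0.20319173 0.14571872] 0.04099012560723957 12.7167 [[1.0, -0.001, 0.024], [-0.024, -0.001, 1.0], [-0.001, -1.0, -0.001]]
wrist tongue 36 [0.5944 0.1715 0.0762] [0.5921 0.1668 0.0723] [0.5964 0.1735 0.0788]
bar 24 [0.5942 0.173  0.0552] ((594.216064453125, 172.88119506835938), (0.9328538179397583, 4.565977573394775), 88.2729721069336)
top tongue 48 [0.592  0.1547 0.0779] [0.5858 0.14   0.0725] [0.5987 0.1693 0.0829]
bar 154 [0.5919 0.1326 0.0551] ((591.88916015625, 146.30636596679688), (38.22353744506836, 118.24501037597656), 89.11016082763672)
post 77 [0.5902 0.0735 0.089 ]
```

View pics/wrist3.png

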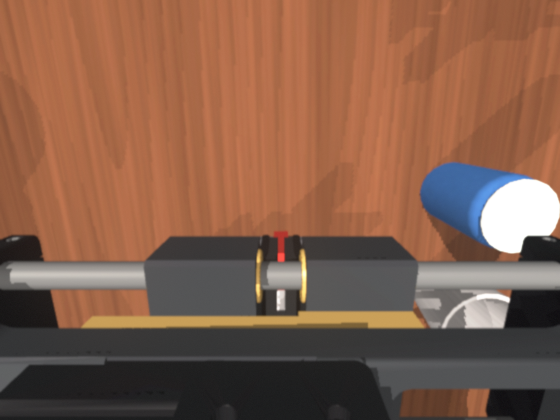

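The saddle is down and square: tongue centre at x≈0.593, tail end at y≈0.173. The tool is 2 mm off the centre line behind it; I correct that and lower to z≈0.05.

Emit:
{"fn": "send_rows", "kwargs": {
  "moves": "0 -1 5 0 0;0 -1 10 0 0;0 0 13 0 0;0 0 13 0 0;0 0 13 0 0;0 0 13 0 0;0 0 12 0 0;0 0 9 0 0;0 0 5 0 0;0 0 3 0 0;0 0 0 0 0"
}}

```text
time_s: 13.73
position: [0.5932, 0.2028, 0.0495]
tcp_rot: [[1.0, -0.001, 0.025], [-0.025, -0.0, 1.0], [-0.001, -1.0, -0.0]]
force: [0.1, 0.1, 0.5]
opening: 0.002
```

Emit:
{"fn": "send_rows", "kwargs": {
  "moves": "0 0 0 -5 0;0 0 0 -5 0;0 0 0 -4 0;0 0 0 -4 0;0 0 0 -4 0;0 0 0 -4 0;0 0 0 -4 0;0 0 0 -4 0;0 0 0 0 0"
}}

```text
time_s: 14.48
position: [0.5925, 0.168, 0.0501]
tcp_rot: [[1.0, -0.0, 0.025], [-0.025, -0.001, 1.0], [-0.0, -1.0, -0.001]]
force: [-0.6, 0.3, 1.0]
opening: 0.006
```

Emit:
{"fn": "send_rows", "kwargs": {
  "moves": "0 0 0 -4 0;0 0 0 -4 0;0 0 0 -4 0;0 0 0 -4 0;0 0 0 -4 0;0 0 0 -4 0;0 0 0 -4 0;0 0 0 -4 0;0 0 0 -4 0;0 0 0 -4 0"
}}

```text
time_s: 15.32
position: [0.5915, 0.1286, 0.0501]
tcp_rot: [[1.0, -0.0, 0.025], [-0.025, -0.0, 1.0], [-0.0, -1.0, -0.0]]
force: [-0.8, 1.3, 0.2]
opening: 0.006
```

```bash
cat > chk.py <<'E'
from h import *
import sys
s=read_state();print(s["position"],s["force"],s["time_s"])
for n in("scene","top"):
    c=capture(n);cv2.imwrite(f"pics/{n}{sys.argv[1]}.png",c["image"]);W=cloud(c,s)
    for t,zz in [("saddle_post",.075),("saddle_tail",.065),("bed_stop",.01),("switch_roller",.128)]:
        for d in mark_of(c,t)[:1]: print(n,t,round(d["p"],2),np.round(ray(c,d["pixel"],zz),4))
    P=W.reshape(-1,3);P=P[~np.isnan(P[:,0])];hsv=cv2.cvtColor(c["image"],cv2.COLOR_BGR2HSV);red=((hsv[...,0]<6)|(hsv[...,0]>174))&(hsv[...,1]>180)&(hsv[...,2]>70)
    b=W[red];b=b[(abs(b[:,0]-.59)<.04)&(b[:,1]>-.04)&(b[:,1]<.3)&(b[:,2]>.055)&(b[:,2]<.085)]
    if len(b): print("tongue",len(b),b.mean(0).round(4),b.min(0).round(4),b.max(0).round(4))
    k=P[(P[:,2]>.050)&(P[:,2]<.060)&(abs(P[:,0]-.59)<.09)&(P[:,1]>-.05)&(P[:,1]<.16)]
    if len(k)>9: print("bar",len(k),k.mean(0).round(4),cv2.minAreaRect((k[:,:2]*1000).astype(np.float32)))
E
python3 chk.py 4
```

```text
[0.59154775 0.1285937  0.05010147] [-0.8205763   1.25023871  0.19519122] 15.3167
scene saddle_post 0.84 [0.595  0.0258 0.075 ]
scene saddle_tail 0.95 [0.5875 0.0906 0.065 ]
scene bed_stop 0.71 [ 0.5843 -0.1622  0.01  ]
scene switch_roller 0.52 [ 0.4447 -0.1511  0.128 ]
tongue 56 [0.5962 0.0974 0.0722] [0.5864 0.0814 0.0577] [0.6016 0.1185 0.0801]
bar 156 [0.5945 0.0715 0.0543] ((599.5123901367188, 66.73910522460938), (98.07500457763672, 103.31228637695312), 38.86806106567383)
top saddle_post 0.79 [0.5827 0.013  0.075 ]
top saddle_tail 0.56 [0.5925 0.1028 0.065 ]
top bed_stop 0.95 [ 0.5865 -0.1672  0.01  ]
top switch_roller 0.59 [ 0.4292 -0.1322  0.128 ]
bar 166 [0.5865 0.074  0.0553] ((588.3458251953125, 48.35993576049805), (64.55802154541016, 115.3222885131836), 88.8462142944336)
```

Emit:
{"fn": "send_rows", "kwargs": {
  "moves": "0 0 0 -4 0;0 0 0 -4 0;0 0 0 -4 0;0 0 0 -4 0;0 0 0 -4 0;0 0 0 -4 0;0 0 0 -4 0;0 0 0 -4 0;0 0 0 -4 0;0 0 0 -4 0;0 0 0 -4 0;0 0 0 -4 0;0 0 0 -4 0;0 0 0 -4 0;0 0 0 -4 0;0 0 0 -4 0;0 0 0 -4 0;0 0 0 -4 0"
}}

```text
time_s: 17.32
position: [0.5898, 0.0567, 0.0502]
tcp_rot: [[1.0, -0.0, 0.025], [-0.025, -0.0, 1.0], [-0.0, -1.0, -0.0]]
force: [1.0, 1.6, 0.1]
opening: 0.004
```

Emit:
{"fn": "send_rows", "kwargs": {
  "moves": "0 0 0 -2 0;0 0 0 -2 0;0 0 0 -1 0;0 0 0 -1 0"
}}

```text
time_s: 17.65
position: [0.5897, 0.051, 0.0501]
tcp_rot: [[1.0, -0.0, 0.025], [-0.025, 0.0, 1.0], [-0.0, -1.0, 0.0]]
force: [0.3, 1.4, 0.3]
opening: 0.009
```

Emit:
{"fn": "send_rows", "kwargs": {
  "moves": "0 0 0 -1 0;0 0 0 -1 0;0 0 0 -1 0;0 0 0 -1 0"
}}

```text
time_s: 17.98
position: [0.5896, 0.0471, 0.0502]
tcp_rot: [[1.0, 0.0, 0.025], [-0.025, 0.0, 1.0], [0.0, -1.0, 0.0]]
force: [-1.1, 0.8, -0.3]
opening: -0.0
```

Emit:
{"fn": "send_rows", "kwargs": {
  "moves": "0 0 0 -1 0;0 0 0 -1 0;0 0 0 -1 0"
}}

```text
time_s: 18.23
position: [0.5895, 0.044, 0.0501]
tcp_rot: [[1.0, -0.0, 0.025], [-0.025, -0.0, 1.0], [-0.0, -1.0, -0.0]]
force: [-1.0, 0.8, -0.3]
opening: 0.005
```

Emit:
{"fn": "send_rows", "kwargs": {
  "moves": "0 0 0 -1 0;0 0 0 -1 0"
}}

```text
time_s: 18.4
position: [0.5893, 0.0438, 0.0502]
tcp_rot: [[1.0, -0.0, 0.027], [-0.027, 0.003, 1.0], [-0.0, -1.0, 0.003]]
force: [0.0, 10.5, 0.7]
opening: 0.007
```

It stalled at y=0.0438 with 10.5 N; I had predicted home at 0.0435. I back off and check.

Emit:
{"fn": "send_rows", "kwargs": {
  "moves": "0 0 0 -0.5 0;0 0 0 0 0"
}}

```text
time_s: 18.57
position: [0.5892, 0.0439, 0.0502]
tcp_rot: [[1.0, -0.0, 0.026], [-0.026, 0.004, 1.0], [-0.0, -1.0, 0.004]]
force: [1.1, 8.9, 0.6]
opening: 0.005
```

Emit:
{"fn": "send_rows", "kwargs": {
  "moves": "0 0 0 5 0;0 0 0 10 0;0 0 0 15 0;0 0 0 15 0;0 0 0 15 0;0 0 -15 10 0;0 0 -20 0 0;0 0 -25 0 0;0 0 -25 0 0;0 0 -25 0 0;0 0 -20 0 0;0 0 -10 0 0;0 0 0 0 0"
}}

```text
time_s: 19.65
position: [0.5929, 0.1116, 0.1928]
tcp_rot: [[1.0, 0.006, 0.025], [-0.025, -0.0, 1.0], [0.006, -1.0, -0.0]]
force: [0.3, 0.1, -0.2]
opening: 0.007
```

```bash
python3 chk.py 5; python3 - <<'E'
import cv2,numpy as np
a=cv2.imread("pics/scene5.png")[180:310,190:340];b=cv2.imread("pics/top5.png")[150:290,210:410]
a=cv2.resize(a,(520,450),interpolation=cv2.INTER_CUBIC);cv2.imwrite("pics/s5c.png",a)
cv2.imwrite("pics/t5c.png",cv2.resize(b,None,fx=4,fy=4,interpolation=cv2.INTER_CUBIC))
E
```

```text
[0.59286835 0.11163343 0.19276372] [ 0.27267068  0.08253807 -0.1518912 ] 19.65
scene saddle_post 0.58 [ 0.5967 -0.062   0.075 ]
scene saddle_tail 0.6 [0.5951 0.0075 0.065 ]
scene bed_stop 0.7 [ 0.5845 -0.1644  0.01  ]
scene switch_roller 0.44 [ 0.4387 -0.1213  0.128 ]
tongue 61 [0.5925 0.0119 0.0726] [ 0.5826 -0.0045  0.0564] [0.6    0.0328 0.0817]
bar 146 [ 0.591  -0.008   0.0541] ((592.370849609375, 6.291040420532227), (46.72966003417969, 117.38729095458984), 88.0521011352539)
top saddle_post 0.98 [ 0.5774 -0.0638  0.075 ]
top saddle_tail 0.66 [0.5873 0.0172 0.065 ]
top bed_stop 0.96 [ 0.592  -0.1643  0.01  ]
tongue 52 [0.5863 0.0153 0.0761] [0.5808 0.0015 0.0668] [0.5924 0.0305 0.0843]
bar 150 [ 0.5868 -0.0085  0.0551] ((586.1676635742188, 5.7672319412231445), (38.252967834472656, 117.86125946044922), 88.56021881103516)
```

View pics/t5c.png

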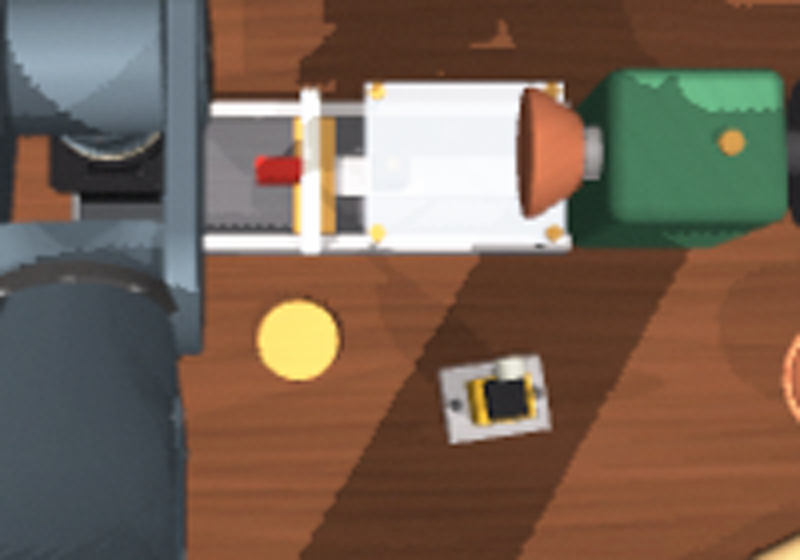

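The saddle is home: bar at y≈−0.007 (expected −0.006), tongue on the centre line. The switch foot is at crop (495,400), turned about 7.5°, with its roller at (512,368). I move to the left of the roller.

Emit:
{"fn": "send_rows", "kwargs": {
  "moves": "0 0 0 0 -4.5;0 0 0 0 -4.5;0 -8 0 -8 0;0 -13 0 -13 0;0 -13 0 -13 0;0 -14 0 -13 0;0 -14 0 -13 0;0 -14 0 -13 0;0 -14 0 -13 0;0 -14 0 -13 0;0 -14 0 -13 0;0 -14 0 -13 0;0 -14 0 -13 0;0 -14 0 -13 0;0 -13 0 -13 0;0 -14 0 -13 0;0 -6 0 -3 0;0 0 0 0 0;0 0 0 0 0"
}}

```text
time_s: 21.73
position: [0.4234, -0.0923, 0.1902]
tcp_rot: [[0.992, 0.0, -0.13], [0.13, 0.0, 0.992], [0.0, -1.0, 0.0]]
force: [0.4, -0.6, -1.2]
opening: 0.006
```

```bash
python3 - <<'E'
from h import *
s=read_state();print(s["position"],s["time_s"],np.round(s["tcp_rot"],3).tolist())
for n in("scene","wrist","top"):
    c=capture(n);cv2.imwrite(f"pics/{n}6.png",c["image"]);W=cloud(c,s)
    P=W.reshape(-1,3);P=P[~np.isnan(P[:,0])]
    q=P[(abs(P[:,0]-.435)<.03)&(abs(P[:,1]+.14)<.03)&(P[:,2]>.115)&(P[:,2]<.145)]
    if len(q): print(n,len(q),q.mean(0).round(4),q.min(0).round(4),q.max(0).round(4))
    for d in mark_of(c,"switch_roller")[:2]: print(round(d["p"],2),np.round(d["pixel"]),np.round(ray(c,d["pixel"],.128,s),4))
E
python3 -c "
import cv2;a=cv2.imread('pics/scene6.png')[150:300,150:330];cv2.imwrite('pics/s6c.png',cv2.resize(a,None,fx=4,fy=4,interpolation=cv2.INTER_CUBIC))"
```

```text
[ 0.4234181  -0.09230657  0.19024564] 21.7333 [[0.992, 0.0, -0.13], [0.13, 0.0, 0.992], [0.0, -1.0, 0.0]]
scene 38 [ 0.4431 -0.1425  0.1311] [ 0.432  -0.152   0.1168] [ 0.4491 -0.132   0.14  ]
0.52 [219. 222.] [ 0.4471 -0.1361  0.128 ]
```

View pics/s6c.png

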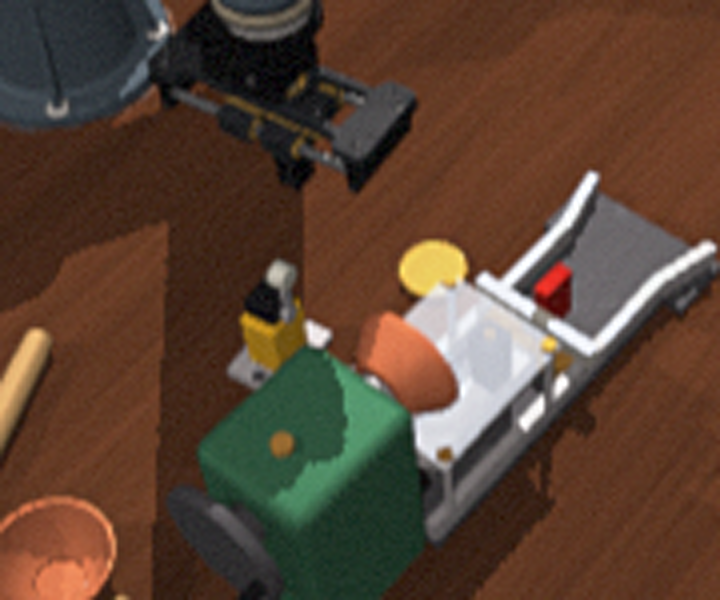

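Emit:
{"fn": "send_rows", "kwargs": {
  "moves": "0 2 6 0 0;0 2 12 0 0;0 0 14 0 0;0 0 14 0 0;0 0 14 0 0;0 0 11 0 0;0 0 6 0 0;0 0 3 0 0;0 0 0 0 0"
}}

```text
time_s: 22.78
position: [0.4274, -0.0916, 0.1095]
tcp_rot: [[0.991, -0.001, -0.132], [0.132, 0.001, 0.991], [-0.001, -1.0, 0.001]]
force: [0.2, -0.1, -0.4]
opening: 0.005
```

Emit:
{"fn": "send_rows", "kwargs": {
  "moves": "0 0 0 -4 0;0 0 0 -5 0;0 0 0 -5 0;0 0 0 -5 0;0 0 0 -4 0;0 0 0 -4 0;0 0 0 -4 0;0 0 0 -3 0;0 0 0 -3 0;0 0 0 0 0"
}}

```text
time_s: 23.62
position: [0.4322, -0.1286, 0.1101]
tcp_rot: [[0.991, -0.001, -0.131], [0.131, 0.001, 0.991], [-0.001, -1.0, 0.001]]
force: [-0.6, 1.8, 2.1]
opening: 0.002
```

Emit:
{"fn": "send_rows", "kwargs": {
  "moves": "0 0 0 -3 0;0 0 0 -3 0;0 0 0 -3 0;0 0 0 -3 0;0 0 0 -2 0;0 0 0 -2 0;0 0 0 0 0"
}}

```text
time_s: 24.2
position: [0.4333, -0.1433, 0.1096]
tcp_rot: [[0.991, -0.003, -0.131], [0.131, 0.003, 0.991], [-0.003, -1.0, 0.003]]
force: [-0.2, 5.6, 0.5]
opening: 0.007
```

```bash
python3 - <<'E'
from h import *
s=read_state();print(s["position"],s["force"],s["time_s"])
for n in("scene","top"):
    c=capture(n);cv2.imwrite(f"pics/{n}7.png",c["image"]);W=cloud(c,s)
    for d in mark_of(c,"switch_roller")[:2]: print(n,round(d["p"],2),np.round(d["pixel"]),np.round(ray(c,d["pixel"],.121,s),4))
a=cv2.imread('pics/scene7.png')[170:270,170:290];cv2.imwrite('pics/s7c.png',cv2.resize(a,None,fx=5,fy=5,interpolation=cv2.INTER_CUBIC))
E
```

```text
[ 0.43331963 -0.14327583  0.10963366] [-0.21005346  5.62470534  0.49288006] 24.2
scene 0.47 [225. 217.] [ 0.4456 -0.1624  0.121 ]
top 0.48 [195. 280.] [0.5724 0.0128 0.121 ]
top 0.32 [194. 232.] [0.5775 0.1488 0.121 ]
```

View pics/s7c.png

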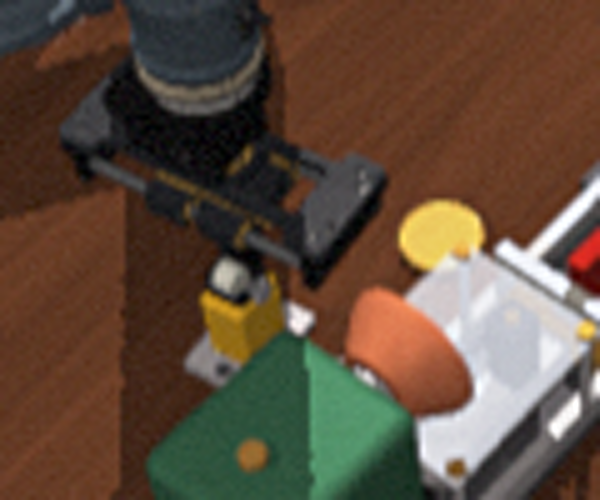

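The roller has leaned over about 22 mm, right at the click point. I push 7 mm more; the hard stop is at about 37 mm.

Emit:
{"fn": "send_rows", "kwargs": {
  "moves": "0 0 0 -2 0;0 0 0 -2 0;0 0 0 -2 0;0 0 0 -1 0;0 0 0 0 0;0 0 0 0 0"
}}

```text
time_s: 24.9
position: [0.4337, -0.1495, 0.1096]
tcp_rot: [[0.991, -0.004, -0.131], [0.131, 0.004, 0.991], [-0.003, -1.0, 0.004]]
force: [-0.0, 8.0, -0.2]
opening: 0.005
```

Emit:
{"fn": "send_rows", "kwargs": {
  "moves": "0 0 0 -2 0;0 0 0 0 0;0 0 0 0 0"
}}

```text
time_s: 25.15
position: [0.4337, -0.1512, 0.1095]
tcp_rot: [[0.991, -0.004, -0.131], [0.131, 0.005, 0.991], [-0.004, -1.0, 0.005]]
force: [0.3, 8.2, -0.3]
opening: 0.003
```

Emit:
{"fn": "send_rows", "kwargs": {
  "moves": "0 0 0 3 0;0 0 0 5 0;0 0 0 5 0;0 0 0 6 0;0 0 0 6 0;0 0 0 8 0;0 0 0 10 0;0 0 0 12 0;0 0 -10 8 0;0 0 -20 0 0;0 0 -25 0 0;0 0 -25 0 0;0 0 -20 0 0;0 0 -10 0 0;0 -10 0 8 0;0 -10 0 8 0;0 0 0 0 0;0 0 0 0 0"
}}

```text
time_s: 26.65
position: [0.4054, -0.0771, 0.2208]
tcp_rot: [[0.991, 0.001, -0.133], [0.133, -0.001, 0.991], [0.001, -1.0, -0.001]]
force: [0.6, 0.2, -0.3]
opening: 0.006
```

```bash
python3 chk.py 8; python3 - <<'E'
from h import *
c=capture("scene");W=cloud(c).reshape(-1,3);q=W[(abs(W[:,0]-.435)<.04)&(abs(W[:,1]+.14)<.05)&(W[:,2]>.112)&(W[:,2]<.145)];print("roller",len(q),q.mean(0).round(4),q.min(0).round(4),q.max(0).round(4))
a=cv2.imread("pics/scene8.png")[80:320];cv2.imwrite("pics/s8c.png",cv2.resize(a,None,fx=1.4,fy=1.4,interpolation=cv2.INTER_CUBIC))
E
```

```text
[ 0.40541187 -0.077125    0.22075892] [ 0.57512001  0.15532473 -0.25035402] 26.65
scene saddle_post 0.72 [ 0.3576 -0.3858  0.075 ]
scene saddle_tail 0.74 [0.5822 0.0049 0.065 ]
scene bed_stop 0.72 [ 0.5763 -0.1545  0.01  ]
scene switch_roller 0.42 [ 0.4479 -0.1448  0.128 ]
tongue 60 [0.5928 0.0118 0.073 ] [ 0.5831 -0.0059  0.0553] [0.6    0.0306 0.0809]
bar 141 [ 0.5908 -0.0082  0.0545] ((590.5491333007812, 5.388296127319336), (45.350162506103516, 120.61448669433594), 89.73307037353516)
top saddle_post 0.82 [ 0.585  -0.0631  0.075 ]
top saddle_tail 0.87 [0.5877 0.021  0.065 ]
top bed_stop 0.71 [ 0.5787 -0.1584  0.01  ]
tongue 52 [0.5864 0.0157 0.0756] [0.5803 0.0015 0.063 ] [0.5924 0.0305 0.0825]
bar 147 [ 0.5869 -0.0088  0.0555] ((587.0520629882812, -8.888494491577148), (8.950446128845215, 115.79273223876953), 88.57328033447266)
roller 38 [ 0.443  -0.1424  0.1309] [ 0.4332 -0.1509  0.1151] [ 0.4499 -0.1326  0.1404]
```

View pics/s8c.png

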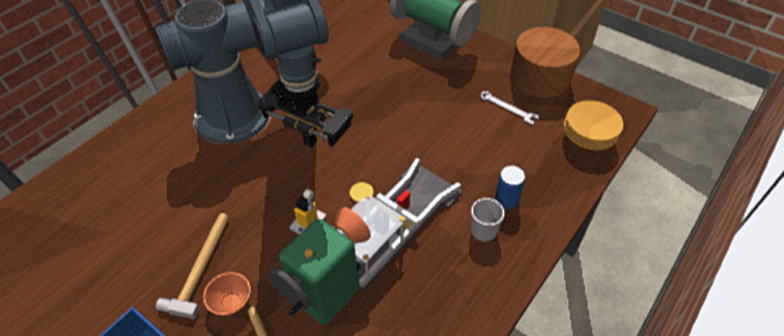

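The roller is back at its rest position, the saddle is home, the bystanders look undisturbed and the arm is clear of everything. I hand in now.

```bash
python3 -c "
from rig import *
print(hand_in())"
```

```text
the job is handed in; nothing more can be done
None
```

The saddle is parked against the stop, the limit switch has been tripped and has sprung back, and the job was handed in after about 27 s on the robot's clock.

- **Saddle:** I gripped it by the post, set it in the flared mouth and let go. I then pushed it along the centre line by the red tail with closed fingers. It slid freely at about 1–2 N and stopped within 0.5 mm of where I expected home, at about 10 N. The last pictures put the cross bar within about 3 mm of its home position.
- **Switch:** I pushed the roller over by about 30 mm, estimated from the arm's position; it should click at 22 mm. There was no direct signal of the click. The force reached about 8 N, above the stated 2–6 N spring range. Afterwards the roller measured within 0.2 mm of its rest position before the push.
- **Rest of the bench:** the other items looked untouched in the last picture, and the arm ended clear of everything. I did not measure their positions again.
- **Checks that disagreed:** in the last scene picture the network reported the post somewhere wrong, and some of its other points were about 10–15 mm off. I relied on the depth measurements instead.

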